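# Close up the paint things for the night

### The arm

A 6-joint arm with a two-finger parallel gripper is mounted at the origin on the work surface. World frame = base frame: x ahead of the robot, y to its left, z up, the work surface at z = 0. Lengths are in m, angles in rad, forces in N, time in s.
With the tool pointing down it reaches from about 0.25 to 0.775 m from the base axis. Payload 4 kg.
Tool frame: the origin (TCP) lies at the very end of the fingers, on their centre line; the grasp point (between the pads) lies 19 mm behind it; z points along the fingers, y is the line along which they close (so a half turn about z gives the same grasp; the last joint's range is limited). The gripper opens to 94 mm and grips with 3 to 60 N. Pads are 16 mm wide; open, the fingers measure 119 mm over their backs; the gripper's body (75 mm by 177 mm) begins 78 mm behind the grasp point.
Start: joints at [1.214, 0.087, 1.371, -0, 1.684, -0.103], TCP at [0.138, 0.532, 0.206] pointing down, gripper open.
Joint ranges: [-3.1, 3.1], [-0.76, 2.03], [0.27, 2.55], [-1.08, 4.22], [0.17, 2.65], [-2.57, 2.57]. Speed limits (rad/s): [2.79, 2.79, 3.14, 3.14, 3.14, 3.14].

### API

Orientations are given as [roll, pitch, yaw] about the fixed x, y, z axes, in that order (R = Rz(yaw) Ry(pitch) Rx(roll)).
In Python, from bench import robot gives the robot as it stands. The module is installed in compiled form; this text tells all that it offers.
- The arm moves only by the tool move_arm, never from a script. Its argument "deltas" is one flat list of numbers, 7 for each row, row after row: the turn, a rotation vector about the tool's x, y, z in rad, then the shift along the tool's x, y, z in cm, then the closure, from -1 (fully open) to 1 (shut). A call has 1 to 8 rows; each row is the pose to reach, as a shift and turn from the pose commanded when the call began, along the tool's axes at that moment; what a row does not reach only later rows make up. A row lasts 1/10 s, in which the tool goes at most 50 mm and 8.59 degrees, less where a joint would pass 70% of its speed; a pose out of reach is approached as far as the arm can. A call with a gripper value outside its range is refused whole. The fingers move at their own pace and stop on an object; the grip force is fixed at half the most. Time passes only in rows, so rows that repeat a pose let the fingers close. It gives the time, the measured TCP pose, the force, the opening and the grip force at its end, in the units of the state.
- robot.get_obs(): the state, without advancing time (a new reading comes with each control period).
- robot.snapshot(name): name is "scene" or "side" or "wrist"; returns a dict with "image" (420x560x3 uint8, red, green, blue), "depth" (420x560 float32, m along the optical axis (not along the pixel's ray), 0 where there is no reading), "fov_y" (degrees; the focal length in pixels is half the picture's height over the tangent of half this angle, whatever the lens; pixels are square), "cx", "cy" (the principal point, pixels), "origin" and "orientation" of the camera in the world; the wrist camera has in their place "T_tool_cam" (4x4, takes a point from camera to tool coordinates, whose origin is the TCP and whose axes are the flange's). Camera axes: x right, y up, looking along -z (the intrinsics and any distortion apply to the point x, -y, -z); pixel columns grow to the right and rows downward; lengths in m; the calibration is good to about 2 mm. A picture is of the moment at which its call begins: read the wrist's pose just before it.
- robot.close_job(): hands the job in; it is judged then, once.
The state is a dict: "time": time; "joint_positions": joint angles; "qvel": joint speeds; "joint_torque": joint torques, N m; "tool_pos": TCP position; "ee_rot": TCP orientation; "wrist_force": force on the tool from outside, world axes, zero at the start; "wrist_torque": the same for the moment, N m; "width": finger opening in m; "finger_force": force on a finger pad.
Only numpy, scipy, OpenCV 4.12 (cv2) and the standard library are available. Lean on these libraries where they do the work, as an engineer would, in place of code of your own. Each camera call takes 0.05 s, during which the arm holds its last target. There are 200 camera calls.

### The job

Close up the painting corner for the night, pushing with the fingertips only: first push the wide drawer of the low plywood unit fully home, flush with the unit's front, then fold the lid of the wooden paint box all the way down. Push on the drawer's front and the lid's upper side from outside; do not reach into the wide drawer or touch the lid's underside. Leave the narrow drawer pulled out as it is (the figures in it are still drying), and do not lift or disturb the tub, pots, bottle, mug and phone standing around.

Things in the scene. Friction and masses are not known exactly. Their poses are not given: they have to be found in the camera images.
- drawer_unit: sizes in mm: fixed low plywood unit with two drawers side by side, 190 deep (x) x 290 wide (y) x 85 high. Origin: centre of its underside; its x axis points from its front to its back (the way the drawers close), z up. Its front face is 95 before the origin. It may stand left or right of the paint box, turned by up to 0.25 rad
- wide_front (a point): centre of the outer face of the wide drawer's front (front 156 wide, 61 high, 12 thick, lower edge 12 above the desk, no handle; this point is 42.5 above the desk). Moves with the drawer; x axis points in the closing direction, z up. The wide drawer is on the unit's +y side, 55 from its middle
- wide_drawer (a joint): how far the wide drawer is pulled out, m; 0 = shut, front flush with the unit. Starts 0.04 to 0.09. Slides with about 1.5 N of friction, stays where it is left, hits a firm stop at 0. Behind the front is a tray (sides 43 high) with paint pots up to 46 high: not to be touched
- narrow_front (a point): centre of the outer face of the narrow drawer's front (96 wide, 61 high), on the unit's -y side, 85 from its middle; this drawer is pulled out 0.04 to 0.08 and must stay so
- narrow_drawer (a joint): how far the narrow drawer is pulled out, m; 0 = shut
- paint_box: fixed wooden box, 150 deep (x) x 200 wide (y) x 55 high, with a lid hinged on its far (+x) upper edge. Origin: centre of its underside; x from front to back, z up. Turned by up to 0.3 rad
- lid_hinge (a point): middle of the hinge line, on the box's far rim, 55 above the desk; fixed, axes as the box's; the hinge line runs along y
- lid_edge (a point): middle of the lid's free edge, on its upper (outer) face, 150 from the hinge line along the lid; moves with the lid. The lid board is 150 x 200 x 6, its upper face 6 above the hinge line when shut
- paint_lid (a joint): angle of the lid, rad; 0 = shut flat on the box, grows as the free front edge rises. Starts 0.5 to 1.0. Stiff hinge of about 0.3 N m: it stays where it is left. The pale board on its underside (134 x 184 x 4 mm) is not to be touched
- tub: bystander: round silver tub with black lid, radius 37, 66 high, with a black and white bear figure on it (122 high in all), loose, stands on top of the drawer unit towards its back (mm). Origin: centre of its underside
- brush_pot: bystander: white round pot, radius 34, 95 high, with brushes up to 200 high, loose, beside the pulled-out narrow drawer, some 25 from it (mm). Origin: centre of its underside
- paint_pot_a: bystander: small closed jar of paint, radius 17, 45 high, loose, in front of the paint box (mm). Origin: centre of its underside
- paint_pot_b: bystander: small closed jar of paint, radius 17, 45 high, loose, beside the drawer unit on its narrow-drawer side (mm). Origin: centre of its underside
- glue: bystander: white glue bottle, radius 22, 120 high, loose (mm). Origin: centre of its underside
- mug: bystander: blue mug, radius 40, 90 high, loose (mm). Origin: centre of its underside
- phone: bystander: flat phone with silver rim and dark glass, 150 x 72 x 9, loose (mm). Origin: centre of its underside

How it is judged:
On the way, in this order (a step that is already met when the one before it is completed fails the run):
1. the wide drawer is pushed fully home, the lid still open (value of joint wide_drawer below 0.005 m and value of joint paint_lid above 0.3 rad), for 0.2 s.
2. the lid of the paint box is folded shut (value of joint paint_lid below 0.04 rad and value of joint wide_drawer below 0.005 m), for 0.2 s.
At the end, for the whole second after the job is handed in: the wide drawer is within 5 mm of flush, the lid within 0.04 rad (6 mm at its free edge) of shut, the narrow drawer within 10 mm of where it was, every bystander upright and within 30 mm of where it stood (all of step 2 and not (distance of narrow_front from where it was at the start of the episode above 0.01 m) and not (distance of any of tub, brush_pot, paint_pot_a, paint_pot_b, glue, mug, phone from where it was at the start of the episode above 0.03 m or angle between any of tub, brush_pot, paint_pot_a, paint_pot_b, glue, mug, phone's own z axis and vertical above 0.3 rad)); the robot touches nothing.
It fails at once if the narrow drawer is moved more than 10 mm (distance of narrow_front from where it was at the start of the episode above 0.01 m).
It fails at once if a bystander is lifted, moved more than 30 mm or tipped (distance of any of tub, brush_pot, paint_pot_a, paint_pot_b, glue, mug, phone from where it was at the start of the episode above 0.03 m or angle between any of tub, brush_pot, paint_pot_a, paint_pot_b, glue, mug, phone's own z axis and vertical above 0.3 rad).
It fails at once if the fingers reach into the wide drawer (touch its tray or pots) (contact force between the fingers and wide_drawer_c1 above 1 N or contact force between the fingers and wide_drawer_c2 above 1 N or contact force between the fingers and wide_drawer_c3 above 1 N or contact force between the fingers and wide_drawer_c4 above 1 N or contact force between the fingers and wide_drawer_c5 above 1 N or contact force between the fingers and wide_drawer_c6 above 1 N or contact force between the fingers and wide_drawer_c7 above 1 N or contact force between the fingers and wide_drawer_c8 above 1 N or contact force between the fingers and wide_drawer_c9 above 1 N or contact force between the fingers and wide_drawer_c10 above 1 N).
It fails at once if the fingers touch the underside of the lid (contact force between the fingers and paint_lid_c1 above 1 N).
It fails at once if the wide drawer is pulled further out, or the lid raised (value of joint wide_drawer above 0.105 m or value of joint paint_lid above 1.15 rad).
It also fails if it takes over 51 s, if anything falls off the work surface, if the arm or the gripper's body presses on something with over 40 N, if the wrist force passes 120 N, or if a joint passes its speed limit or range.

## Working session

There is one attempt and no reset: what is moved stays moved. The work goes in short steps, Python scripts to look and compute and a tool call to move; the robot and the scene stay as the last step left them, time stands still between calls to the robot, and variables do not carry over. Pictures are saved under pics/ and viewed, at most 10 in all, crops included, and the job is handed in when it is done.

Besides the shell and the picture viewer there is one more tool, called after ">>>" as name(argument=value, ...) on one line, values as JSON. move_arm: Moves the arm, as the interface text tells. Its arguments: {"type":"object","properties":{"deltas":{"type":"array","items":{"type":"number"}}},"required":["deltas"]}

```bash
mkdir -p pics
cat > h.py <<'E'
import numpy as np, cv2
from scipy.spatial.transform import Rotation as R
from bench import robot
def cloud(s):
    h,w=s["depth"].shape; f=h/2/np.tan(np.radians(s["fov_y"])/2)
    v,u=np.mgrid[:h,:w]; d=s["depth"]
    P=np.stack([(u-s["cx"])/f*d,-(v-s["cy"])/f*d,-d],-1)
    o=np.array(s["orientation"])
    M=o if o.shape==(3,3) else (R.from_euler("xyz",o).as_matrix() if o.size==3 else None)
    W=P@M.T+np.array(s["origin"]); W[d==0]=np.nan
    return W
E
python3 - <<'E'
from h import *
for n in("scene","side"):
    s=robot.snapshot(n); np.savez(n+".npz",**{k:v for k,v in s.items()})
    print(n,{k:v for k,v in s.items() if k not in("image","depth")})
    cv2.imwrite(f"pics/{n}.png",cv2.resize(s["image"][...,::-1],(800,600)))
o=robot.get_obs();print(o)
E
```

```text
scene {'fov_y': 49.96534972523637, 'cx': 279.6963593485079, 'cy': 205.0345951424956, 'origin': array([ 1.16124335, -0.84204582,  0.90947739]), 'orientation': array([0.87497885, 0.00683139, 0.61162626])}
side {'fov_y': 45.36728495331211, 'cx': 276.4396631779883, 'cy': 207.5251389718641, 'origin': array([-0.12559484, -1.2111234 ,  1.17536543]), 'orientation': array([ 0.90799138, -0.00648245, -0.51861077])}
{'time': 0.1, 'joint_positions': array([ 1.21388178e+00,  8.78798907e-02,  1.37205242e+00, -2.06409850e-05,
        1.68359788e+00, -1.03113352e-01]), 'qvel': array([ 0.00096634, -0.00133342, -0.00364932, -0.00031011, -0.00033749,
       -0.00058851]), 'joint_torque': array([ 1.99863491e-03, -3.41251087e+01, -3.03302693e+01,  7.19148223e-02,
        3.04089056e-02, -1.09367431e-04]), 'tool_pos': array([0.13794776, 0.53192626, 0.2044476 ]), 'ee_rot': array([-3.13966330e+00, -1.79026134e-04,  2.88778899e+00]), 'wrist_force': array([ 0.43215908, -0.96445231, -0.16316594]), 'wrist_torque': array([ 0.02350018, -0.05361038, -0.0003464 ]), 'finger_force': 0.0, 'width': 0.09388427016500904}
```

View pics/scene.png

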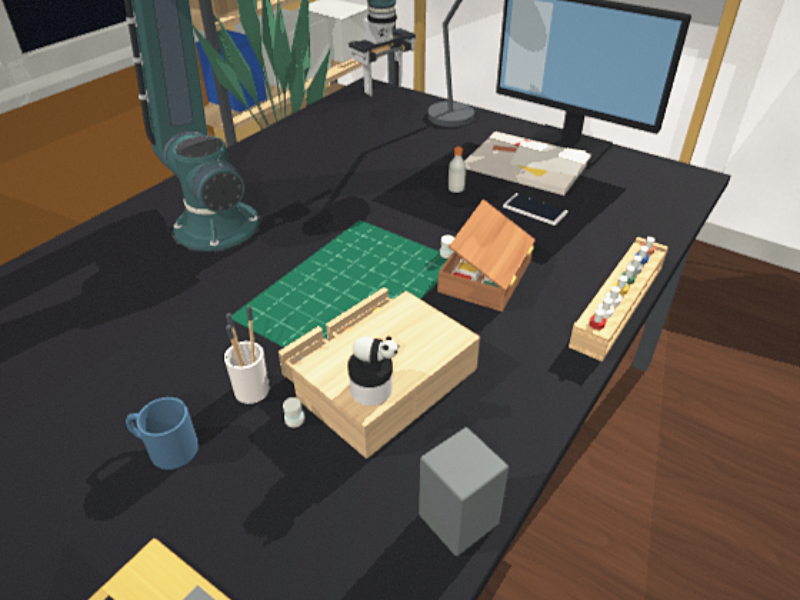

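View pics/side.png

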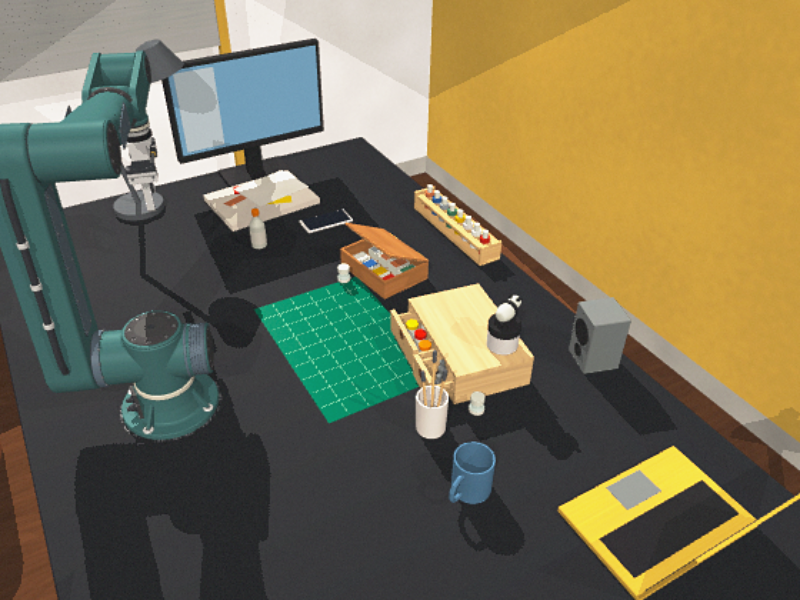

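The scene view shows the unit's top near (385,350), the wide drawer's front strip near (358,312), the narrow one near (303,345) and the lid near (495,245). The side view shows the same items at (470,330), (405,345) and (385,245).

Run:
```python
from h import *
W={}
for n in("scene","side"):
    s=dict(np.load(n+".npz")); W[n]=cloud(s)
A=np.concatenate([w.reshape(-1,3) for w in W.values()]); A=A[~np.isnan(A).any(1)]
def at(n,u,v): return W[n][int(v/1.4286),int(u/1.4286)].round(3)
for n,l in {"scene":[(405,292),(478,340),(367,452),(287,365),(385,330),(386,294),(330,330),(320,338),(284,355),(485,205),(535,245),(456,250),(495,245),(445,245),(293,405),(250,350),(370,370),(457,165)],
 "side":[(412,300),(478,288),(532,355),(455,395),(470,330),(395,315),(425,365),(348,225),(428,262),(343,270),(430,395),(258,225)]}.items():
    for p in l: print(n,p,at(n,*p))
# unit top
c=at("scene",385,330)
m=(abs(A[:,2]-.085)<.004)&(np.linalg.norm(A[:,:2]-c[:2],axis=1)<.25)
q=A[m][:,:2].astype(np.float32); print("top",len(q),cv2.minAreaRect((q*1000)))
# fronts top z~.073
# lid plane from scene
c=at("scene",495,245); w=A[np.linalg.norm(A-c,axis=1)<.04]
mu=np.median(w,0)
for _ in range(4):
    U,S,V=np.linalg.svd(w-w.mean(0),full_matrices=False); n=V[2]*np.sign(V[2,2]); d=(w-w.mean(0))@n; w0=w.mean(0); w=w[abs(d)<.004]
print("lid n",n,"p",w0,"tilt",np.arccos(n[2]))
B=A[(np.linalg.norm(A-w0,axis=1)<.16)&(abs((A-w0)@n)<.0035)&(A[:,2]>.05)]
t=np.array([n[0],n[1],0]);t/=np.linalg.norm(t) # horizontal dir of normal
y=np.cross(n,t);y/=np.linalg.norm(y); x=np.cross(y,n)
qq=np.c_[(B-w0)@x,(B-w0)@y].astype(np.float32)*1000
print("t",t,np.arctan2(t[1],t[0]),"x",x,"y",y, np.percentile(qq,[1,2,50,98,99],axis=0), cv2.minAreaRect(qq))
```

```text
scene (405, 292) [0.539 0.052 0.004]
scene (478, 340) [ 0.782 -0.062  0.084]
scene (367, 452) [ 0.733 -0.341  0.016]
scene (287, 365) [ 0.51 -0.29  0.05]
scene (385, 330) [ 0.626 -0.138  0.084]
scene (386, 294) [ 0.553 -0.034  0.066]
scene (330, 330) [ 0.528 -0.185  0.069]
scene (320, 338) [ 0.517 -0.204  0.055]
scene (284, 355) [ 0.507 -0.289  0.073]
scene (485, 205) [0.598 0.286 0.128]
scene (535, 245) [ 0.693  0.382 -0.001]
scene (456, 250) [0.629 0.11  0.122]
scene (495, 245) [0.67  0.207 0.093]
scene (445, 245) [0.543 0.209 0.04 ]
scene (293, 405) [ 0.582 -0.35   0.044]
scene (250, 350) [ 0.449 -0.318  0.079]
scene (370, 370) [ 0.705 -0.287  0.153]
scene (457, 165) [0.408 0.479 0.084]
side (412, 300) [ 0.602 -0.032  0.088]
side (478, 288) [ 0.768 -0.075  0.09 ]
side (532, 355) [ 0.731 -0.338  0.09 ]
side (455, 395) [ 0.546 -0.313  0.034]
side (470, 330) [ 0.663 -0.191  0.084]
side (395, 315) [ 0.544 -0.049  0.073]
side (425, 365) [ 0.533 -0.208  0.044]
side (348, 225) [0.588 0.287 0.131]
side (428, 262) [0.743 0.12  0.057]
side (343, 270) [0.535 0.213 0.049]
side (430, 395) [ 0.477 -0.315  0.07 ]
side (258, 225) [0.4   0.485 0.08 ]
top 7146 ((618.3668212890625, -198.22634887695312), (341.4369201660156, 282.9716796875), 80.3718032836914)
lid n [0.46870169 0.07529469 0.88014172] p [0.67082671 0.20601116 0.09459153] tilt 0.4946356789556736
t [0.98734105 0.15861163 0.        ] 0.1592843220138159 x [ 0.86900005  0.13960071 -0.47471103] y [-0.15861163  0.98734105  0.        ] [[-78.93078621 -98.68133842]
 [-77.75861725 -96.91631439]
 [ -6.19768476  -6.70216537]
 [ 69.67059158  96.93057571]
 [ 71.36430496  98.84290024]] ((-4.716194152832031, 3.5763626098632812), (211.4451446533203, 163.06854248046875), 88.91876220703125)
```

Run:
```python
from h import *
A=[]
for n in("scene","side"):
    s=dict(np.load(n+".npz")); A.append(cloud(s).reshape(-1,3))
A=np.concatenate(A); A=A[~np.isnan(A).any(1)]
def rect(lo,hi,box,minpix=1,k=3):
    m=(A[:,2]>lo)&(A[:,2]<hi)&(A[:,0]>box[0])&(A[:,0]<box[1])&(A[:,1]>box[2])&(A[:,1]<box[3]); q=A[m]
    g=np.zeros((200,200),np.uint8); ij=((q[:,:2]-[box[0],box[2]])/.003).astype(int); g[ij[:,0],ij[:,1]]=1
    g=cv2.morphologyEx(cv2.morphologyEx(g,cv2.MORPH_CLOSE,np.ones((3,3))),cv2.MORPH_OPEN,np.ones((k,k)))
    n,l,st,c=cv2.connectedComponentsWithStats(g)
    for i in range(1,n):
        if st[i,4]>25:
            r,cc=np.where(l==i); p=np.c_[box[0]+(r+.5)*.003,box[2]+(cc+.5)*.003].astype(np.float32)*1000
            R_=cv2.minAreaRect(p); print(st[i,4],R_, cv2.boxPoints(R_).round().tolist())
print("unit");rect(.0815,.0885,(.4,.9,-.45,.05),k=7)
print("fronts");rect(.067,.077,(.45,.65,-.45,.05),k=2)
# pots etc
for nm,(x,y,r,lo,hi) in dict(brush=(.455,-.32,.06,.08,.3),pota=(.54,.21,.04,.02,.06),glue=(.405,.48,.05,.02,.16),tub=(.7,-.28,.06,.1,.25)).items():
    m=(np.hypot(A[:,0]-x,A[:,1]-y)<r)&(A[:,2]>lo)&(A[:,2]<hi); print(nm,np.percentile(A[m],[2,50,98],axis=0).round(3).tolist())
```

```text
unit
5793 ((665.1755981445312, -184.94593811035156), (296.9045715332031, 195.7991943359375), 80.53767395019531) [[544.0, -315.0], [737.0, -347.0], [786.0, -55.0], [593.0, -22.0]]
fronts
29 ((464.8846740722656, -372.9231262207031), (8.18629264831543, 27.907814025878906), 82.87498474121094) [[451.0, -375.0], [478.0, -379.0], [479.0, -371.0], [452.0, -367.0]]
36 ((473.4353332519531, -315.4466247558594), (11.91755485534668, 43.622745513916016), 77.00537872314453) [[451.0, -316.0], [493.0, -326.0], [496.0, -315.0], [454.0, -305.0]]
28 ((495.9000244140625, -355.20001220703125), (37.565940856933594, 9.391485214233398), 63.43495178222656) [[483.0, -370.0], [492.0, -374.0], [509.0, -341.0], [500.0, -336.0]]
174 ((510.72967529296875, -240.12159729003906), (96.17340087890625, 17.755107879638672), 80.53772735595703) [[494.0, -286.0], [512.0, -289.0], [527.0, -194.0], [510.0, -191.0]]
274 ((538.8914794921875, -104.03954315185547), (158.77598571777344, 17.641775131225586), 80.96051025390625) [[518.0, -181.0], [535.0, -184.0], [560.0, -27.0], [543.0, -24.0]]
81 ((600.1702270507812, -315.421630859375), (9.201791763305664, 94.6692886352539), 81.02737426757812) [[553.0, -313.0], [646.0, -327.0], [648.0, -318.0], [554.0, -303.0]]
brush [[0.434, -0.377, 0.081], [0.474, -0.343, 0.097], [0.499, -0.315, 0.196]]
pota [[0.526, 0.204, 0.021], [0.542, 0.216, 0.042], [0.58, 0.238, 0.054]]
glue [[0.381, 0.47, 0.022], [0.403, 0.483, 0.067], [0.424, 0.503, 0.121]]
tub [[0.661, -0.311, 0.103], [0.703, -0.288, 0.151], [0.736, -0.255, 0.204]]
```

>>> move_arm(deltas=[0,0,-0.088,-49,-52,0.4,1,0,0,-0.088,-49,-52,0.4,1,0,0,-0.088,-49,-52,0.4,1,0,0,-0.088,-49,-52,0.4,1,0,0,-0.088,-49,-52,0.4,1,0,0,-0.088,-49,-52,0.4,1,0,0,-0.088,-49,-52,0.4,1,0,0,-0.088,-49,-52,0.4,1])

```text
time: 0.9
tool_pos: [0.3308, 0.1799, 0.203]
ee_rot: [3.141, 0.0, 2.976]
wrist_force: [1.7, -0.8, -0.3]
width: 0.0337
finger_force: 0.0
```

>>> move_arm(deltas=[0,0,0,-19.5,-24.6,0,1,0,0,0,-19.5,-24.6,0,1,0,0,0,-19.5,-24.6,0,1,0,0,0,-19.5,-24.6,0,1,0,0,0,-19.5,-24.6,0,1,0,0,0,-19.5,-24.6,0,1,0,0,0,-19.5,-24.6,0,1,0,0,0,-19.5,-24.6,0,1])

```text
time: 1.7
tool_pos: [0.4823, -0.0944, 0.2021]
ee_rot: [3.141, -0.003, 2.973]
wrist_force: [-1.0, -0.1, -0.2]
width: 0.0005
finger_force: 0.0
```

>>> move_arm(deltas=[0,0,0,0,0,4.5,1,0,0,0,0,0,9,1,0,0,0,0,0,13,1,0,0,0,0,0,16.5,1,0,0,0,-1.5,0,16.5,1,0,0,0,-3,0,16.5,1,0,0,0,-4,0,16.5,1,0,0,0,-4.5,0,16.5,1])

```text
time: 2.5
tool_pos: [0.5265, -0.0987, 0.0384]
ee_rot: [3.14, -0.001, 2.978]
wrist_force: [-2.0, 1.6, 0.7]
width: 0.0003
finger_force: 0.8
```

>>> move_arm(deltas=[0,0,0,-0.6,0,0,1,0,0,0,-1.2,0,0,1,0,0,0,-1.8,0,0,1,0,0,0,-2.3,0,0,1,0,0,0,-2.8,0,0,1,0,0,0,-3.3,0,0,1,0,0,0,-3.7,0,0,1,0,0,0,-4.1,0,0,1])

```text
time: 3.3
tool_pos: [0.5675, -0.1075, 0.0383]
ee_rot: [-3.142, 0.0, 2.976]
wrist_force: [-1.4, 1.9, 1.3]
width: 0.0006
finger_force: 0.8
```

Contact is in place; I'll push slowly to the stop.

>>> move_arm(deltas=[0,0,0,-0.2,0,0,1,0,0,0,-0.4,0,0,1,0,0,0,-0.6,0,0,1,0,0,0,-0.8,0,0,1])

```text
time: 3.7
tool_pos: [0.5723, -0.1083, 0.0383]
ee_rot: [-3.141, -0.007, 2.976]
wrist_force: [-14.0, 1.4, 8.4]
width: 0.0007
finger_force: 6.5
```

>>> move_arm(deltas=[0,0,0,0,0,0,1,0,0,0,0,0,0,1,0,0,0,3,0,0,1,0,0,0,6,0,-1,1,0,0,0,6,0,-6,1,0,0,0,6,0,-11,1,0,0,0,6,0,-16,1,0,0,0,6,0,-17,1])

```text
time: 4.5
tool_pos: [0.5192, -0.1, 0.2165]
ee_rot: [-3.139, 0.015, 2.976]
wrist_force: [0.8, 0.1, -0.3]
width: 0.0004
finger_force: 0.0
```

Run:
```python
from h import *
s=robot.snapshot("side"); cv2.imwrite("pics/side2.png",cv2.resize(s["image"][160:320,200:400][...,::-1],(750,600)))
print(robot.get_obs()["tool_pos"])
```

```text
[ 0.51886462 -0.09986396  0.21509618]
```

View pics/side2.png

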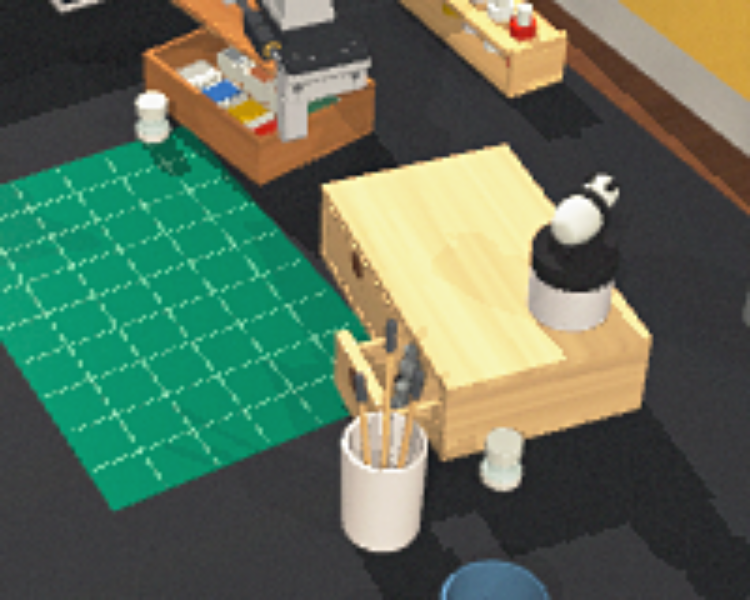

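The picture shows the wide drawer flush at (355,260), the narrow drawer still out at (380,370), and the lid still open at (215,20). Next I'll go above the lid.

>>> move_arm(deltas=[0,0,0,-5.4,31,0,1,0,0,0,-5.4,31,0,1,0,0,0,-5.4,31,0,1,0,0,0,-5.4,31,0,1,0,0,0,-5.4,31,0,1,0,0,0,-5.4,31,0,1,0,0,0,-5.4,31,0,1,0,0,0,-5.4,31,0,1])

```text
time: 5.35
tool_pos: [0.6199, 0.1999, 0.2053]
ee_rot: [-3.14, -0.003, 2.979]
wrist_force: [-0.8, -1.1, -0.1]
width: 0.0005
finger_force: 0.0
```

>>> move_arm(deltas=[0,0,0,0,0,4,1,0,0,0,0,0,7,1,0,0,0,0,0,8.5,1,0,0,0,0,0,9.2,1,0,0,0,0,0,9.9,1,0,0,0,0,0,10.6,1,0,0,0,0,0,11.3,1,0,0,0,0,0,12,1])

```text
time: 6.15
tool_pos: [0.6207, 0.1982, 0.0888]
ee_rot: [3.141, 0.001, 2.976]
wrist_force: [-0.9, 0.1, 2.4]
width: 0.0003
finger_force: 0.9
```

>>> move_arm(deltas=[0,0,0,0,0,0.6,1,0,0,0,0,0,1.2,1,0,0,0,0,0,1.7,1,0,0,0,0,0,2.1,1,0,0,0,0,0,2.4,1,0,0,0,0,0,2.4,1])

```text
time: 6.75
tool_pos: [0.6202, 0.1982, 0.0635]
ee_rot: [-3.142, -0.0, 2.976]
wrist_force: [-0.3, 0.3, -0.7]
width: 0.0001
finger_force: 0.0
```

>>> move_arm(deltas=[0,0,0,0,0,0.2,1,0,0,0,0,0,0.4,1,0,0,0,0,0,0.6,1,0,0,0,0,0,0.6,1])

```text
time: 7.15
tool_pos: [0.6206, 0.1982, 0.0612]
ee_rot: [3.141, 0.002, 2.976]
wrist_force: [-4.4, -1.3, 9.1]
width: 0.0006
finger_force: 4.7
```

>>> move_arm(deltas=[0,0,0,0,0,0.2,1,0,0,0,0,0,0.2,1,0,0,0,0,0,0,1,0,0,0,0,0,-4,1,0,0,0,0,0,-9,1,0,0,0,0,0,-14,1,0,0,0,0,0,-14,1,0,0,0,0,0,-14,1])

```text
time: 7.95
tool_pos: [0.6214, 0.1984, 0.2007]
ee_rot: [3.14, 0.005, 2.976]
wrist_force: [0.5, -0.2, -0.3]
width: 0.0004
finger_force: 0.0
```

Run:
```python
from h import *
s=robot.snapshot("scene"); W=cloud(s)
cv2.imwrite("pics/scene2.png",cv2.resize(s["image"][...,::-1],(800,600)))
P=W.reshape(-1,3); t=np.array([.987,.159]);h=np.array([.7347,.2163]); q=P[:,:2]-h; a=-(q@t); b=q@[-.159,.987]
for lo in(.01,.05,.09,.12): 
    m=(a>lo)&(a<lo+.03)&(abs(b)<.08)&(P[:,2]<.1); print(lo,m.sum(),np.nanmedian(P[m],0).round(4))
```

```text
0.01 302 [0.711  0.2082 0.0606]
0.05 291 [0.6711 0.2007 0.0606]
0.09 277 [0.6317 0.1952 0.0607]
0.12 280 [0.6015 0.1932 0.0607]
```

View pics/scene2.png

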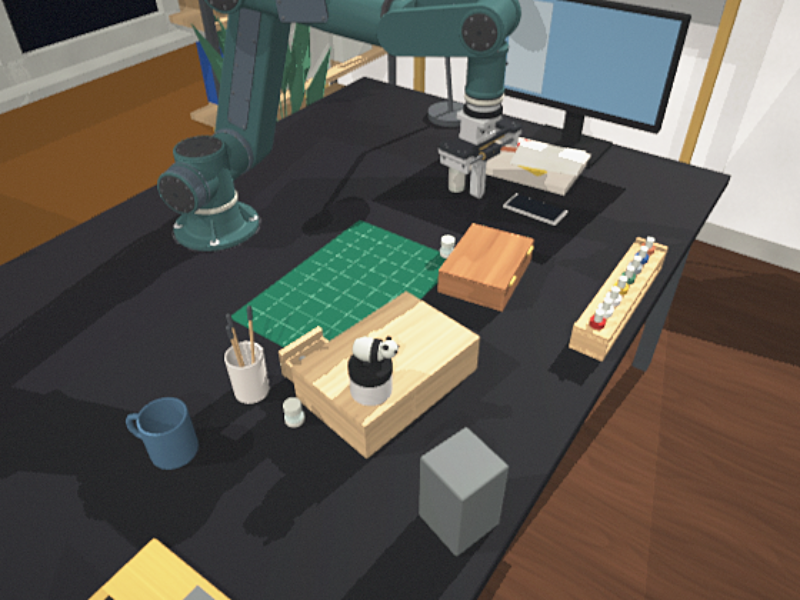

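The lid is flat at 60.6 mm across its whole depth (487,262) and the wide drawer is flush. The narrow drawer (303,345) and the bystanders stand where they were, and the arm is clear.

```bash
python3 -c "
from bench import robot
print(robot.close_job())"
```

```text
the job is handed in; nothing more can be done
None
```

The wide drawer is pushed flush and the paint box lid is folded flat; the last picture shows the narrow drawer and bystanders where they were, and the job was handed in at about 8 s without a verdict coming back.

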